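# Put the cleaned grinder parts back in their nests

### The job

The hand grinder has been cleaned: put each of its parts that is on the glass shelf fully down into the tray nest of its own shape, neck up, and stand each cleaning brush from the wooden drying stand handle down in the clear canister, right to the bottom of a cell. Leave the cup, the jar and the spoon where they are.

Things in the scene. Friction and masses are not known exactly. Their poses are not given: they have to be found in the camera images.
- burr_c (a point): Grinder part, dark steel burr: a disc 46 mm across and 14 mm thick with a round steel neck 22 mm across on its centre. Overall 52 mm tall, about 160 g, neck pointing up; the neck runs from 14 mm to 52 mm above its underside and is the place to grip. The point is on the neck's axis, 26 mm above the underside; z up through the neck. Nest: round. It may be missing on some days.
- block_c (a point): Grinder part, brass bearing block: a 42 x 42 mm foot 14 mm thick with a neck 22 x 22 mm on its centre. Overall 52 mm tall, about 160 g, neck pointing up; the neck runs from 14 mm to 52 mm above its underside and is the place to grip. The point is on the neck's axis, 26 mm above the underside; z up through the neck. Nest: square. It may be missing on some days.
- foot_c (a point): Grinder part, red clamp foot: an oblong foot 28 mm (its x) by 58 mm (its y), 14 mm thick, with a neck 22 x 22 mm on its centre. Overall 52 mm tall, about 160 g, neck pointing up; the neck runs from 14 mm to 52 mm above its underside and is the place to grip. The point is on the neck's axis, 26 mm above the underside; z up through the neck. Nest: oblong. It may be missing on some days.
- yoke_c (a point): Grinder part, blue T-shaped yoke, 14 mm thick: a bar 22 mm (its x, -11 to 11) by 56 mm (its y, -28 to 28) and a stem 22 mm wide reaching from the bar to x = 39 mm; a neck 22 x 22 mm stands at the middle of the bar. Overall 52 mm tall, about 160 g, neck pointing up; the neck runs from 14 mm to 52 mm above its underside and is the place to grip. The point is on the neck's axis, 26 mm above the underside; z up through the neck. Nest: tee. It may be missing on some days.
- angle_c (a point): Grinder part, green L-shaped angle, 14 mm thick: two legs 22 mm wide, one reaching to x = 39 mm and the other to y = 39 mm, and a neck 22 x 22 mm on the corner where they meet. Overall 52 mm tall, about 160 g, neck pointing up; the neck runs from 14 mm to 52 mm above its underside and is the place to grip. The point is on the neck's axis, 26 mm above the underside; z up through the neck. Nest: ell. It may be missing on some days.
- tile_round_nest (a point): Nest tile 72 x 72 mm, fixed, light wood with grey felt floor, with a round pocket 50 mm across, 14 mm deep. The five tiles stand 76 mm apart in one row, in varying order, on a dark board. The point is on the pocket floor where the axis of its part's neck belongs, and its x and y axes lie as those of the matching part when it is nested (the part's own point then lies 26 mm above this one).
- tile_square_nest (a point): Nest tile 72 x 72 mm, fixed, light wood with grey felt floor, with a square pocket 46 x 46 mm, 14 mm deep. The five tiles stand 76 mm apart in one row, in varying order, on a dark board. The point is on the pocket floor where the axis of its part's neck belongs, and its x and y axes lie as those of the matching part when it is nested (the part's own point then lies 26 mm above this one).
- tile_oblong_nest (a point): Nest tile 72 x 72 mm, fixed, light wood with grey felt floor, with an oblong pocket 32 mm (its x) by 62 mm (its y), 14 mm deep. The five tiles stand 76 mm apart in one row, in varying order, on a dark board. The point is on the pocket floor where the axis of its part's neck belongs, and its x and y axes lie as those of the matching part when it is nested (the part's own point then lies 26 mm above this one).
- tile_tee_nest (a point): Nest tile 72 x 72 mm, fixed, light wood with grey felt floor, with a T-shaped pocket, 2 mm larger all round than the blue yoke, 14 mm deep. The five tiles stand 76 mm apart in one row, in varying order, on a dark board. The point is on the pocket floor where the axis of its part's neck belongs, and its x and y axes lie as those of the matching part when it is nested (the part's own point then lies 26 mm above this one).
- tile_ell_nest (a point): Nest tile 72 x 72 mm, fixed, light wood with grey felt floor, with an L-shaped pocket, 2 mm larger all round than the green angle, 14 mm deep. The five tiles stand 76 mm apart in one row, in varying order, on a dark board. The point is on the pocket floor where the axis of its part's neck belongs, and its x and y axes lie as those of the matching part when it is nested (the part's own point then lies 26 mm above this one).
- brush0_c (a point): Slim cleaning brush with a red round handle, 130 mm long: the handle is 11 mm across and 112 mm long, with a pale rigid bristle tuft 12 mm across on top, about 30 g. Stands handle down in the wooden drying stand at the start, which may let it lean up to 5 degrees. The point is half-way up, 65 mm above the handle's end; z points to the tuft. It may be missing on some days.
- brush1_c (a point): Slim cleaning brush with a yellow round handle, 130 mm long: the handle is 11 mm across and 112 mm long, with a pale rigid bristle tuft 12 mm across on top, about 30 g. Stands handle down in the wooden drying stand at the start, which may let it lean up to 5 degrees. The point is half-way up, 65 mm above the handle's end; z points to the tuft. It may be missing on some days.
- brush2_c (a point): Slim cleaning brush with a black round handle, 130 mm long: the handle is 11 mm across and 112 mm long, with a pale rigid bristle tuft 12 mm across on top, about 30 g. Stands handle down in the wooden drying stand at the start, which may let it lean up to 5 degrees. The point is half-way up, 65 mm above the handle's end; z points to the tuft. It may be missing on some days.
- brush3_c (a point): Slim cleaning brush with a blue round handle, 130 mm long: the handle is 11 mm across and 112 mm long, with a pale rigid bristle tuft 12 mm across on top, about 30 g. Stands handle down in the wooden drying stand at the start, which may let it lean up to 5 degrees. The point is half-way up, 65 mm above the handle's end; z points to the tuft. It may be missing on some days.
- stand: Wooden drying stand, fixed, 148 x 34 mm and 40 mm tall, with a row along its x of four square cells 13.5 mm wide, 38 mm apart, floors 5 mm above its underside. Origin: centre of its underside. The brushes start in it.
- canister: Clear acrylic canister, fixed, 146 mm (its x) by 32 mm and 70 mm tall, with a row along its x of four square cells 22 mm wide, 38 mm apart, open at the top, floors 6 mm above its underside. Origin: centre of its underside, z up. It and the drying stand stand on opposite sides of the tray, either way round.
- canister_cell0 (a point): Centre of the floor of canister cell 0 of 4; the mouth is 64 mm above.
- canister_cell1 (a point): Centre of the floor of canister cell 1 of 4; the mouth is 64 mm above.
- canister_cell2 (a point): Centre of the floor of canister cell 2 of 4; the mouth is 64 mm above.
- canister_cell3 (a point): Centre of the floor of canister cell 3 of 4; the mouth is 64 mm above.
- cup: White espresso cup, 66 mm across, 55 mm tall; bystander. Origin: centre of its underside.
- jar: Blue lidded jar, 70 mm across, 110 mm tall; bystander. Origin: centre of its underside.
- spoon: Short stainless spoon, 130 mm, lying; bystander. Origin: its underside.
- shelf: Fixed pale green glass shelf, 450 x 1300 mm, on which all stands. Origin: the middle of its top face; that face lies 60 mm above the counter. A hand grinder is clamped to its front edge at the far left.
Mind the look-alikes: they are no part of the job. Of the things that look like the part that bears foot_c, the smallest one is meant.

How it is judged:
By the outcome, as a careful person would: the job done as asked, in the order asked, and still so for the second after the job is handed in, with the robot touching nothing.
Of burr, block, foot, yoke, angle only 4 to 5 are there at a start; the rules pass over those that are not, and their reading is None.
Of brush0, brush1, brush2, brush3 only 3 to 4 are there at a start; the rules pass over those that are not, and their reading is None.
At some moment in a run one of burr, block, foot, yoke, angle may be knocked a few centimetres aside while the robot is not near it.
It also fails if it takes over 210 s, if anything falls off the work surface, if the arm or the gripper's body presses on something with over 40 N, if the wrist force passes 120 N, or if a joint passes its speed limit or range.

### The arm

A 6-joint arm with a two-finger parallel gripper is mounted at the origin on the work surface. World frame = base frame: x ahead of the robot, y to its left, z up, the work surface at z = 0. Lengths are in mm, angles in degrees, forces in N, time in s.
With the tool pointing down it reaches from about 350 to 850 mm from the base axis. Payload 8.1 kg.
Tool frame: the origin (TCP) lies midway between the tips of the shut fingers; the grasp point (between the pads) lies manip.tcp_to_grasp behind it (manip.tcp_to_grasp is the distance from the TCP to the grasp point, in mm); x points along the fingers, z is the direction in which the jaws open and shut, and the axes are right-handed (so a half turn about x gives the same grasp; the last joint's range is limited). The gripper opens to 85 mm and grips with 20 to 120 N. Pads are 22 mm wide; open, the fingers measure 114 mm over their backs; the gripper's body (76 mm by 85 mm) begins 54 mm behind the grasp point. The pads swing forward as they close: fully open they stand 13 mm farther back than shut.
Start: joints at [58.705, 7.471, 85.268, -0, 87.261, -4.893], TCP at [266.779, 537.433, 231.292] pointing down, gripper open.
Joint ranges: [-169.43, 169.43], [-51.17, 129.36], [1.28, 143.12], [-76.62, 256.62], [0, 156.53], [-152.29, 152.29]. Speed limits (degrees/s): [136.94, 136.94, 159.86, 180, 180, 180].

### API

Orientations are given as [roll, pitch, yaw] about the fixed x, y, z axes, in that order (R = Rz(yaw) Ry(pitch) Rx(roll)).
In Python, from plant import manip gives the robot as it stands. Calls block until the motion is done:
- manip.goto(position, orientation): joint-space move of the TCP to a pose.
- manip.move_l(position, frame=None, speed=150): straight line of the TCP; frame=None keeps the orientation; speed is the mean speed in mm/s.
- manip.move_joints(angles): joint-space move.
- manip.gripper_to(opening): finger opening in mm; the grip force is fixed at half the most; returns when the fingers have stopped.
- manip.dwell(seconds).
- manip.inverse_kinematics(position, orientation): joint angles nearest the present ones, or None.
- manip.read_state(): the state.
- manip.capture(name): name is "scene" or "top" or "wrist"; returns (picture, depth): 400x640x3 uint8, red, green, blue; 400x640 float32, mm along the optical axis (not along the pixel's ray), 0 where there is no reading.
- manip.camera_model(name): a dict with "fx", "fy", "cx", "cy" (pixels), "dist_coeffs" ([k1, k2, p1, p2, k3] as OpenCV has them; the pictures are not rectified), "xyz" and "rotation" of the camera in the world; the wrist camera has in their place "hand_eye" (4x4, takes a point from camera to tool coordinates, whose origin is the TCP and whose axes are the tool frame's). Camera axes: x right, y down, z forward; pixel columns grow to the right and rows downward; lengths in mm; the calibration is good to about 2 mm. A picture is of the moment at which its call begins: read the wrist's pose just before it. camera_model takes no time and is no camera call.
A pose or a line that the arm cannot do raises manip.IKError and nothing moves.
- manip.close_job(): hands the job in, once; it reports no verdict.
Trained networks look in the newest picture that a camera, given by its name, has taken for a name from the list of things; names that differ only in an ending like _2 or _b are one class to them, and where a whole thing is asked for, a point or a joint stands for the part that bears it (a point fixed in the world has none). Each returns a list of dicts, best first, with "confidence" (0 to 1); they miss things now and then, are a little off and sometimes report something else, mostly with a low value. They report only what shows in the picture. A call takes as long as a camera call. They do not tell look-alikes from the thing itself.
- manip.find_in(camera, query): "rect" ([centre column, centre row, width, height] in pixels, round what is visible of it).
- manip.place_of(camera, query): "centre" ([column, row] in pixels: a listed point, or the origin of a listed thing).
The state is a dict: "time": time; "joints": joint angles; "qd": joint speeds; "effort": joint torques, N m; "position": TCP position; "eef_rot": TCP orientation; "contact_force": force on the tool from outside, world axes, zero at the start; "ft_torque": the same for the moment, N m; "grip_width": finger opening in mm.
Only numpy, scipy, OpenCV 4.12 (cv2) and the standard library are available. Lean on these libraries where they do the work, as an engineer would, in place of code of your own. Each camera call takes 0.05 s, during which the arm holds its last target. There are 200 camera calls.

## Working session

There is one attempt and no reset: what is moved stays moved. The work goes in short steps, each a Python script; the robot and the scene stay as the last script left them, time stands still between calls to the robot, and variables do not carry over. Pictures are saved under pics/ and viewed, about 12 in all and at most 16, crops included, and the job is handed in when it is done.

```bash
ls; mkdir -p pics; python3 - <<'E'
from plant import manip
import cv2
for n in("scene","top"):
    p,d=manip.capture(n); cv2.imwrite(f"pics/{n}0.png",p[:,:,::-1])
    m=manip.camera_model(n);print(n,m)
print(manip.camera_model("wrist"));print(manip.read_state(),manip.tcp_to_grasp)
E
```

```text
pics
scene {'fx': 489.20513803853027, 'fy': 489.20513803853027, 'cx': 315.83368386752994, 'cy': 195.63550076546, 'dist_coeffs': array([-0.02725037,  0.        ,  0.        ,  0.        ,  0.        ]), 'xyz': array([1247.59195098,  614.41499084,  971.46376735]), 'rotation': array([-131.21575353,   -1.03656109,  130.86611615])}
top {'fx': 493.39198759881555, 'fy': 493.39198759881555, 'cx': 321.7313704252724, 'cy': 199.0122801482948, 'dist_coeffs': array([0.04918748, 0.        , 0.        , 0.        , 0.        ]), 'xyz': array([ 424.25025733,  -27.9521471 , 1352.02674922]), 'rotation': array([-176.02984356,    1.06633679,  -90.67049296])}
{'fx': 355.9326456339623, 'fy': 355.9326456339623, 'cx': 320.2743026611668, 'cy': 197.4049715772985, 'dist_coeffs': array([0.00256114, 0.        , 0.        , 0.        , 0.        ]), 'hand_eye': array([[-1.00571212e-03, -2.73662140e-01,  9.61825359e-01,
        -1.42122617e+02],
       [ 1.10329807e-03, -9.61825564e-01, -2.73661044e-01,
         6.88900992e+01],
       [ 9.99998886e-01,  7.85955830e-04,  1.26925054e-03,
         6.63772129e-01],
       [ 0.00000000e+00,  0.00000000e+00,  0.00000000e+00,
         1.00000000e+00]])}
{'time': 0.1, 'joints': array([ 5.87055457e+01,  7.51001182e+00,  8.53242564e+01,  6.58084820e-04,
        8.72626053e+01, -4.89402495e+00]), 'qd': array([-0.05047757, -0.04228451, -0.20051199,  0.02168096, -0.01164258,
        0.10538266]), 'effort': array([-1.13523015e-05, -5.70945883e+01, -5.01944268e+01, -1.51456325e-04,
        7.90970604e-03, -5.19604703e-05]), 'position': array([266.50568949, 536.99687168, 230.34570066]), 'eef_rot': array([ 174.7172331 ,   89.90312425, -121.68322824]), 'contact_force': array([-0.53162013,  0.30248786,  0.23349769]), 'ft_torque': array([ 0.01112687, -0.00070444,  0.01031467]), 'grip_width': 85.29831014854597} 18.700000000000003
```

View pics/top0.png

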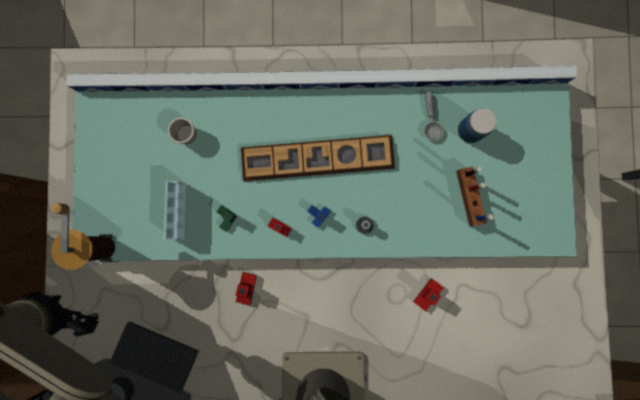

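View pics/scene0.png

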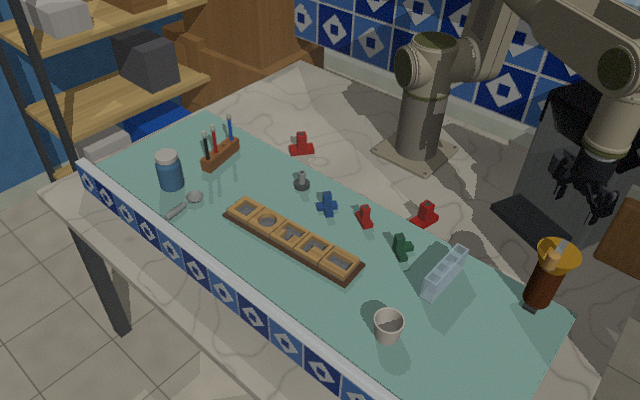

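The top picture shows the angle at (228,217), the foot at (279,227), the yoke at (319,215) and the burr at (365,225). I see no brass block. The tray is at (318,158), the canister at (175,210) and the stand at (472,195), holding 3 brushes. Three things look like the red foot: (279,227) on the shelf, and (245,288) and (430,295) on the counter. The shelf one is the smallest. Next I'll measure coarse positions.

```bash
cat > h.py <<'E'
from plant import manip
import numpy as np, cv2
from scipy.spatial.transform import Rotation as Ro
def campose(n,st=None):
    m=manip.camera_model(n)
    if n!="wrist": R=Ro.from_euler('xyz',m['rotation'],degrees=True).as_matrix(); t=np.array(m['xyz'])
    else:
        st=st or manip.read_state(); H=np.array(m['hand_eye'])
        Rt=Ro.from_euler('xyz',st['eef_rot'],degrees=True).as_matrix()
        R=Rt@H[:3,:3]; t=Rt@H[:3,3]+st['position']
    K=np.array([[m['fx'],0,m['cx']],[0,m['fy'],m['cy']],[0,0,1]])
    return K,np.array(m['dist_coeffs']),R,t
def shot(n):
    cp=campose(n); p,d=manip.capture(n); return p,d,cp
def rays(uv,cp):
    K,D,R,t=cp; q=cv2.undistortPoints(np.float64(uv).reshape(-1,1,2),K,D)[:,0]
    return np.c_[q,np.ones(len(q))]@R.T
def onplane(uv,z,cp):
    r=rays(uv,cp); return cp[3]+r*((z-cp[3][2])/r[:,2])[:,None]
def cloud(d,cp):
    v,u=np.mgrid[:d.shape[0],:d.shape[1]]
    P=cp[3]+rays(np.c_[u.ravel(),v.ravel()],cp)*d.reshape(-1,1)
    P[d.ravel()==0]=np.nan
    return P.reshape(*d.shape,3)
def down(a):
    """tool down, jaws opening along world angle a (deg)"""
    x=np.array([0,0,-1.]); z=np.array([np.cos(np.radians(a)),np.sin(np.radians(a)),0]); y=np.cross(z,x)
    return list(Ro.from_matrix(np.c_[x,y,z]).as_euler('xyz',degrees=True))
E
python3 - <<'E' 2>&1 | grep -v -i warn
from h import *
p,d,cp=shot("top"); P=cloud(d,cp); np.save('/tmp/topP.npy',P)
hz={'burr_c':86,'block_c':86,'foot_c':86,'yoke_c':86,'angle_c':86}
for t in('round','square','oblong','tee','ell'): hz[f'tile_{t}_nest']=70
for i in range(4): hz[f'brush{i}_c']=130
for i in range(4): hz[f'canister_cell{i}']=66
for n in('stand','canister','cup','jar','spoon'): hz[n]=60
for q,z in hz.items():
    r=manip.place_of("top",q)
    print(q,[(np.round(e['centre']).astype(int).tolist(),round(e['confidence'],2),onplane([e['centre']],z,cp)[0].round().tolist()) for e in r[:3]])
print(manip.read_state()['time'])
for u,v in((228,217),(310,195),(258,161),(288,145),(376,151),(365,225),(475,205),(275,255)): print(u,v,P[v,u].round(1))
E
```

```text
burr_c [([368, 225], 0.8, [445.0, -124.0, 86.0]), ([316, 165], 0.22, [601.0, 8.0, 86.0])]
block_c []
foot_c [([430, 296], 0.97, [264.0, -276.0, 86.0]), ([246, 288], 0.91, [290.0, 189.0, 86.0]), ([279, 224], 0.73, [449.0, 106.0, 86.0])]
yoke_c [([326, 214], 0.54, [474.0, -15.0, 86.0])]
angle_c [([230, 217], 0.64, [470.0, 232.0, 86.0])]
tile_round_nest [([348, 158], 0.86, [619.0, -76.0, 70.0]), ([320, 214], 0.45, [474.0, -1.0, 70.0])]
tile_square_nest [([372, 151], 0.87, [638.0, -137.0, 70.0])]
tile_oblong_nest [([260, 162], 0.92, [614.0, 156.0, 70.0]), ([323, 214], 0.43, [476.0, -8.0, 70.0])]
tile_tee_nest [([319, 166], 0.86, [601.0, 1.0, 70.0]), ([178, 212], 0.67, [484.0, 369.0, 70.0])]
tile_ell_nest [([294, 162], 0.77, [610.0, 66.0, 70.0]), ([182, 219], 0.49, [465.0, 360.0, 70.0])]
brush0_c [([477, 186], 0.56, [537.0, -388.0, 130.0]), ([180, 188], 0.5, [540.0, 346.0, 130.0])]
brush1_c [([189, 134], 0.43, [677.0, 325.0, 130.0])]
brush2_c [([326, 212], 0.44, [477.0, -15.0, 130.0]), ([472, 170], 0.4, [575.0, -379.0, 130.0]), ([280, 222], 0.38, [453.0, 97.0, 130.0])]
brush3_c [([482, 21
[... 591 characters left out ...]
66.0]), ([177, 216], 0.6, [475.0, 374.0, 66.0])]
stand [([468, 196], 0.57, [517.0, -385.0, 60.0]), ([190, 132], 0.42, [696.0, 343.0, 60.0])]
canister [([179, 214], 0.72, [481.0, 369.0, 60.0])]
cup [([188, 133], 0.68, [694.0, 348.0, 60.0])]
jar [([471, 130], 0.56, [690.0, -398.0, 60.0]), ([468, 194], 0.39, [522.0, -385.0, 60.0])]
spoon [([428, 116], 0.61, [729.0, -288.0, 60.0]), ([280, 224], 0.5, [450.0, 105.0, 60.0]), ([177, 219], 0.17, [466.0, 375.0, 60.0])]
1.3
228 217 [468.1 229.7 116.8]
310 195 [525.4  25.9  57.6]
258 161 [615.3 160.6  71.8]
288 145 [653.6  80.3  87.9]
376 151 [ 637.  -148.3   72.7]
365 225 [ 443.9 -113.5  112.7]
475 205 [ 492.5 -397.2   78.8]
275 255 [369.7 118.2  63.6]
```

```bash
python3 - <<'E' 2>&1
from h import *
for a in(90,-90):
    for p in((460,54,240),(620,5,240)): 
        j=manip.inverse_kinematics(list(p),down(a)); print(a,p,None if j is None else np.round(j))
a=90
for nm,p in(('parts',(460,54,240)),('tray',(620,5,240))):
    manip.goto(list(p),down(a)); manip.dwell(.3)
    im,d,cp=shot("wrist"); np.savez(f'/tmp/{nm}.npz',im=im,d=d,R=cp[2],t=cp[3])
    cv2.imwrite(f'pics/{nm}.png',im[:,:,::-1])
    P=cloud(d,cp); print(nm,np.isnan(P[...,0]).mean(),manip.read_state()['time'])
    qs=['burr_c','foot_c','yoke_c','angle_c','block_c'] if nm=='parts' else [f'tile_{t}_nest' for t in('round','square','oblong','tee','ell')]
    for q in qs:
        print(q,[(np.round(e['centre']).tolist(),round(e['confidence'],2),onplane([e['centre']],86 if nm=='parts' else 72,cp)[0].round(1).tolist()) for e in manip.place_of("wrist",q)[:2]])
E
python3 -c "
import cv2,numpy as np
cv2.imwrite('pics/both.png',np.vstack([cv2.imread('pics/parts.png')[60:360],cv2.imread('pics/tray.png')[60:360]]))"
```

```text
<sys>:0: UserWarning: Gimbal lock detected. Setting third angle to zero since it is not possible to uniquely determine all angles.
90 (460, 54, 240) [  0. -14. 105.  -0.  89. -90.]
90 (620, 5, 240) [ -4.  10.  81.   0.  88. -94.]
-90 (460, 54, 240) [  0. -14. 105.  -0.  89.  90.]
-90 (620, 5, 240) [-4. 10. 81.  0. 88. 86.]
parts 0.00389453125 3.5333
burr_c [([120.0, 164.0], 0.87, [446.6, -113.2, 86.0])]
foot_c [([384.0, 158.0], 0.79, [440.9, 108.6, 86.0])]
yoke_c [([260.0, 185.0], 0.73, [465.1, 3.6, 86.0])]
angle_c [([531.0, 191.0], 0.62, [470.0, 236.7, 86.0]), ([333.0, 317.0], 0.22, [595.0, 67.8, 86.0])]
block_c []
tray 0.00412109375 4.8417
tile_round_nest [([238.0, 184.0], 0.6, [627.7, -67.5, 72.0])]
tile_square_nest [([154.0, 193.0], 0.61, [636.2, -143.9, 72.0]), ([323.0, 164.0], 0.52, [608.8, 8.5, 72.0])]
tile_oblong_nest [([492.0, 171.0], 0.67, [615.1, 158.7, 72.0])]
tile_tee_nest [([322.0, 163.0], 0.85, [608.3, 7.9, 72.0])]
tile_ell_nest [([392.0, 158.0], 0.96, [603.8, 69.1, 72.0])]
```

View pics/both.png

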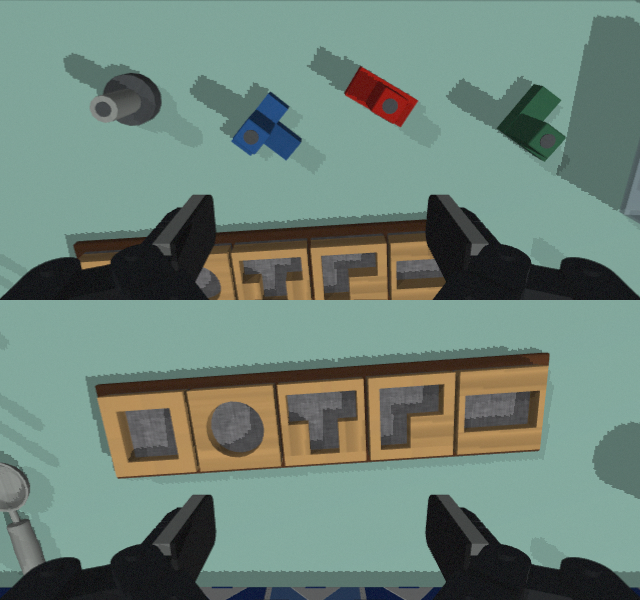

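Wrist pictures: burr neck at (107,168), yoke (252,197), foot (390,165), angle (545,200); in the tray, from left to right: square, round, tee, ell, oblong. Now I'll fit the known shapes.

```bash
cat >> h.py <<'E'
import warnings; warnings.filterwarnings("ignore")
from scipy.optimize import minimize
def rect(x0,x1,y0,y1): return np.array([[x0,y0],[x1,y0],[x1,y1],[x0,y1]],float)
def shape(n,c=0.):
    if n in('burr','round'): 
        t=np.linspace(0,2*np.pi,60,endpoint=False); return (23+c)*np.c_[np.cos(t),np.sin(t)]
    if n in('block','square'): return rect(-21-c,21+c,-21-c,21+c)
    if n in('foot','oblong'): return rect(-14-c,14+c,-29-c,29+c)
    if n in('yoke','tee'): a=11+c; return np.array([[-a,-28-c],[a,-28-c],[a,-a],[39+c,-a],[39+c,a],[a,a],[a,28+c],[-a,28+c]])
    if n in('angle','ell'): a=11+c; return np.array([[-a,-a],[39+c,-a],[39+c,a],[a,a],[a,39+c],[-a,39+c]])
def place(poly,x,y,th): c,s=np.cos(np.radians(th)),np.sin(np.radians(th)); return poly@np.array([[c,s],[-s,c]])+[x,y]
S=4.; N=140
def raster(poly,c0):
    m=np.zeros((int(N*S),)*2,np.uint8); q=((poly-c0+N/2)*S*16).round().astype(np.int32)
    cv2.fillPoly(m,[q],1,shift=4); return m
def iou(a,b): return (a&b).sum()/max(1,(a|b).sum())
def worldmask(pixmask,z,cp,c0):
    """pixel mask warped to plane z, raster around c0"""
    g=(np.arange(int(N*S))+.5)/S-N/2; X,Y=np.meshgrid(g+c0[0],g+c0[1])
    K,D,R,t=cp; W=np.c_[X.ravel(),Y.ravel(),np.full(X.size,z)]
    uv=cv2.projectPoints(((W-t)@R).reshape(-1,1,3),np.zeros(3),np.zeros(3),K,D)[0][:,0]
    m=cv2.remap(pixmask.astype(np.float32),uv[:,0].astype(np.float32).reshape(X.shape),uv[:,1].astype(np.float32).reshape(X.shape),cv2.INTER_LINEAR)
    return (m>.5).astype(np.uint8)
def fit(m,poly,c0,ths,th_free=True):
    best=None
    cands=[]
    ys,xs=np.nonzero(m); cm=np.array([xs.mean(),ys.mean()])/S-N/2+c0
    pm=raster(poly,np.zeros(2)); yy,xx=np.nonzero(pm); pc=np.array([xx.mean(),yy.mean()])/S-N/2
    for th in ths:
        x,y=cm-place(pc[None],0,0,th)[0]; cands.append((iou(m,raster(place(poly,x,y,th),c0)),x,y,th))
    for s,x,y,th in sorted(cands)[-2:]:
        f=lambda v:-iou(m,raster(place(poly,v[0],v[1],v[2] if th_free else th),c0))
        r=minimize(f,[x,y,th],method='Nelder-Mead',options=dict(initial_simplex=np.array([[x,y,th],[x+2,y,th],[x,y+2,th],[x,y,th+4]]),maxiter=150,xatol=.02,fatol=1e-5))
        if best is None or -r.fun>best[0]: best=(-r.fun,*r.x)
    return best
def part_pose(n,c0,P,cp,zb=60.):
    """fit neck top (plane zb+52) for centre, and foot top for angle"""
    near=np.hypot(P[...,0]-c0[0],P[...,1]-c0[1])<55
    z=P[...,2]
    nk=near&(z>zb+43)&(z<zb+60); zt=np.median(z[nk])
    k,_=cv2.connectedComponents(nk.astype(np.uint8))
    neck=shape('burr')*11/23 if n=='burr' else rect(-11,11,-11,11)
    nf=fit(worldmask(nk&(z>zt-5),zt,cp,c0),neck,c0,range(0,90,10) if n!='burr' else [0],n!='burr')
    ft=near&(z>zb+8)&(z<zb+20); zf=np.median(z[ft])
    full=worldmask(ft,zf,cp,c0)|raster(place(neck,nf[1],nf[2],nf[3]),c0)
    ff=fit(full,shape(n),c0,range(0,360,10) if n!='burr' else [0],n!='burr')
    return nf,ff,zt,zf
E
cat > an.py <<'E'
from h import *
K,D=campose('top')[0:2]
m=manip.camera_model('wrist'); K=np.array([[m['fx'],0,m['cx']],[0,m['fy'],m['cy']],[0,0,1]]); D=np.array(m['dist_coeffs'])
f=np.load('/tmp/parts.npz'); cp=(K,D,f['R'],f['t']); P=cloud(f['d'],cp)
print('shelf',np.median(P[20:60,300:340,2]),P[20:60,300:340,2].std())
for n,c in dict(burr=(445,-118),yoke=(466,2),foot=(446,107),angle=(470,233)).items():
    nf,ff,zt,zf=part_pose(n,np.array(c,float),P,cp)
    print(n,'neck',np.round(nf,2),'foot',np.round(ff,2),'z',round(zt,1),round(zf,1))
f=np.load('/tmp/tray.npz'); cp=(K,D,f['R'],f['t']); P=cloud(f['d'],cp); z=P[...,2]
for n,c in dict(square=(637,-144),round=(627,-68),tee=(615,8),ell=(612,75),oblong=(615,158)).items():
    c=np.array(c,float); dd=np.abs(P[...,:2]-c).max(-1)
    zt=np.median(z[(dd<34)&(z>81)]); zf=np.median(z[(dd<20)&(z<77)])
    hole=(dd<45)&(z<zt-4)&(z>66); wm=worldmask(hole,zt,cp,c)
    # only the component at the centre (gaps between tiles dropped)
    k,l,st,_=cv2.connectedComponentsWithStats(cv2.morphologyEx(wm,cv2.MORPH_OPEN,np.ones((25,25),np.uint8))); wm=(l==1+st[1:,4].argmax()).astype(np.uint8)
    print(n,np.round(fit(wm,shape(n,2.),c,range(0,360,10) if n!='round' else [0],n!='round'),2),'z',round(zt,1),round(zf,1))
E
time python3 an.py
```

```text
shelf nan nan
burr neck [   0.91  445.26 -111.      0.47] foot [   0.79  445.14 -110.75    2.52] z 111.4 73.4
yoke neck [  0.96 467.09   0.76  50.92] foot [7.8000e-01 4.6754e+02 4.1000e-01 5.0980e+01] z 111.5 73.5
foot neck [  0.96 442.31 107.72  60.59] foot [  0.77 442.57 108.14 150.44] z 111.6 73.6
angle neck [  0.9  469.89 232.62  55.24] foot [  0.63 468.94 231.35  53.52] z 111.6 73.7
square [   0.88  634.11 -142.9   183.67] z 85.4 71.5
round [ 4.600e-01  5.565e+02 -6.190e+00  9.280e+00] z 303.4 71.5
tee [3.0000e-02 5.8791e+02 3.1350e+01 3.0000e+01] z 321.6 71.6
ell [3.1000e-01 5.6421e+02 2.1330e+01 1.7435e+02] z 305.0 71.7
oblong [  0.87 611.87 158.18   3.74] z 85.7 71.7
real	0m6.699s
user	0m10.070s
sys	0m2.362s
```

```bash
sed -i "s/(z>81)\])/(z>81)\&(z<92)])/; s/(z>66); wm/(z>66)\&(z<95); wm/" an.py; sed -i "s/zf=np.median(z\[(dd<20)&(z<77)\])/zf=np.median(z[(dd<20)\&(z<77)])/" an.py
sed -i "s/    print(n,np.round(fit(wm/    ys,xs=np.nonzero(wm); a=cv2.minAreaRect(np.c_[xs,ys].astype(np.float32)); print('hole size',np.round(np.array(a[1])\/S,1),end=' ')\n&/" an.py
python3 an.py | tail -5
```

```text
hole size [45.2 43.5] square [   0.88  634.11 -142.9   183.67] z 85.4 71.5
hole size [47.5 47. ] round [  0.91 628.24 -67.12   2.16] z 85.5 71.5
hole size [52.9 59.6] tee [  0.93 608.75   6.96   4.04] z 85.6 71.6
hole size [53.6 52.6] ell [  0.9  603.89  68.62   3.21] z 85.6 71.7
hole size [31.2 59.5] oblong [  0.87 611.87 158.18   3.74] z 85.7 71.7
```

```bash
for k in 1.5 2.5; do sed "s/zt-4/zt-$k/; s/(25,25)/(45,45)/" an.py > an2.py; python3 an2.py | tail -5; done
```

```text
hole size [45.9 44.2] square [   0.81  633.93 -142.97  185.26] z 85.4 71.5
hole size [47.2 47.8] round [ 8.600e-01  6.286e+02 -6.740e+01  5.300e-01] z 85.5 71.5
hole size [54.4 59.1] tee [  0.87 609.23   7.24   4.02] z 85.6 71.6
hole size [54.  53.2] ell [  0.86 604.81  68.5    3.79] z 85.6 71.7
hole size [32.1 60.6] oblong [  0.86 612.37 158.69   3.65] z 85.7 71.7
hole size [45.9 43.7] square [   0.8   633.76 -143.5   186.92] z 85.4 71.5
hole size [47.  47.8] round [ 8.5000e-01  6.2835e+02 -6.7400e+01  2.2000e-01] z 85.5 71.5
hole size [54.3 59.1] tee [  0.86 609.09   6.82   4.28] z 85.6 71.6
hole size [52.9 52.9] ell [  0.85 603.93  69.13   2.18] z 85.6 71.7
hole size [31.2 60.5] oblong [  0.75 611.76 158.95   3.93] z 85.7 71.7
```

```bash
cat >> h.py <<'E'
def w(a): return (a+90)%180-90
def look(c,z,a):
    manip.goto([c[0],c[1],z],down(a)); manip.dwell(.25)
    im,d,cp=shot("wrist"); return im,cloud(d,cp),cp
def nest_pose(n,c,P,cp,th0=4.):
    z=P[...,2]; c=np.array(c,float); dd=np.abs(P[...,:2]-c).max(-1)
    zt=np.median(z[(dd<36)&(z>81)&(z<92)]); zf=np.median(z[(dd<22)&(z<77)&(z>66)])
    hole=(dd<50)&(z<zt-3)&(z>66); wm=worldmask(hole,zt,cp,c)
    k,l,st,_=cv2.connectedComponentsWithStats(cv2.morphologyEx(wm,cv2.MORPH_OPEN,np.ones((45,45),np.uint8)))
    wm=(l==1+st[1:,4].argmax()).astype(np.uint8)
    return fit(wm,shape(n,1.3),c,[th0] if n=='round' else [th0-3,th0+3],n!='round'),zt,zf
def fz(): 
    return np.array([manip.read_state()['contact_force'] for _ in range(1)]).mean(0)
def lower(x,y,z0,z1,step=2.,lim=8.):
    """guarded descent; small spiral search when the force rises; returns final z, offset"""
    manip.dwell(.15); f0=fz(); z=z0; off=np.zeros(2); tried=0
    ring=[(0,0)]+[(r*np.cos(t),r*np.sin(t)) for r in(1.2,2.2,3.2) for t in np.arange(8)*np.pi/4]
    while z>z1+.01:
        zn=max(z1,z-step); manip.move_l([x+off[0],y+off[1],zn],speed=40); manip.dwell(.05)
        df=fz()-f0
        if df[2]>lim:
            if zn<z1+3: print('bottom at',zn,df.round(1)); z=zn; break
            print('contact z',round(zn,1),df.round(1),'off',off.round(1)); tried+=1
            if tried>=len(ring): print('GAVE UP'); break
            manip.move_l([x+off[0],y+off[1],min(z0,z+1)],speed=60); off=np.array(ring[tried]); z=min(z0,z+1)
            manip.move_l([x+off[0],y+off[1],z],speed=60)
        else: z=zn
    return z,off
E
cat > part.py <<'E'
import sys; from h import *
n,nest=sys.argv[1:3]; c=np.array(eval(sys.argv[3]),float); th=float(sys.argv[4]); nc=np.array(eval(sys.argv[5]),float); k=float(sys.argv[6]) # k: jaw angle in part frame
free = n=='burr'
ap=w(4+k)
manip.gripper_to(50)
_,P,cp=look(nc,190,ap); (s,nx,ny,nth),zt,zf=nest_pose(nest,nc,P,cp); print('nest',np.round([s,nx,ny,nth,zt,zf],2))
if abs(nth-4)>1.5: nth=4.
ap=w((4 if free else nth)+k)
aq=ap if free else w(th+k)
for _ in range(2):
    im,P,cp=look(c,212,aq); nf,ff,z1,z2=part_pose(n,c,P,cp); print('part',np.round(nf,2),np.round(ff,2),round(z1,1),round(z2,1))
    if np.hypot(nf[1]-c[0],nf[2]-c[1])<10: break
    c=np.array(nf[1:3])
x,y=nf[1:3]
if not free:
    e=(nf[3]-ff[3]+45)%90-45; th2=ff[3]+e
    print('theta',round(th2,1)); 
    if abs(e)>6: sys.exit('angle disagrees')
    if n=='foot': th2=th+((th2-th+90)%180-90)
    aq=w(th2+k)
    # keep the half turn consistent between pick and place
    ap=aq+(nth-th2) ; ap=(ap+180)%360-180
    if n=='foot' and abs(ap)>140: ap=w(ap)
    if abs(ap)>140: aq=(aq+360)%360-180; ap=(aq+nth-th2+180)%360-180
print('aq,ap',round(aq,1),round(ap,1))
manip.goto([x,y,150],down(aq)); manip.move_l([x,y,77]); manip.gripper_to(10)
print('grip',manip.read_state()['grip_width']); manip.move_l([x,y,200],speed=250)
print('held',manip.read_state()['grip_width'])
manip.goto([nx,ny,200],down(ap)); manip.move_l([nx,ny,zf+17+17],speed=200)
print('lower',lower(nx,ny,zf+34,zf+16.5), manip.read_state()['position'])
manip.gripper_to(50); st=manip.read_state()['position']; manip.move_l([st[0],st[1],200],speed=250)
im,P,cp=look((nx,ny),200,ap)
dd=np.hypot(P[...,0]-nx,P[...,1]-ny); zz=P[...,2][(dd<25)&(P[...,2]>105)&(P[...,2]<150)]
print('neck top',np.median(zz),'expected',zf+51.5,'time',manip.read_state()['time'])
cv2.imwrite(f'pics/placed_{n}.png',im[:,:,::-1])
E
python3 part.py angle ell "(470,232.5)" 55 "(604,69)" 0
```

```text
nest [  0.87 604.87  69.39   3.42  85.45  71.57]
part [  0.97 470.37 234.97  55.46] [  0.95 470.33 234.68  55.54] 111.5 73.5
theta 55.5
aq,ap 55.5 3.4
grip 21.351550759649417
held 21.64965770039718
bottom at 88.07033610343092 [-5.9 -0.4 15.3]
lower (np.float64(88.07033610343092), array([0., 0.])) [605.53891899  69.55957106  90.12917041]
neck top 123.33009879185877 expected 123.07033610343092 time 16.2917
```

```bash
python3 part.py foot oblong "(442.5,108)" 150.5 "(612,159)" 0; echo; python3 part.py yoke tee "(467.3,0.7)" 51 "(609,7)" 0
python3 -c "
import cv2,numpy as np
cv2.imwrite('pics/pl2.png',np.vstack([cv2.imread('pics/placed_angle.png')[:290],cv2.imread('pics/placed_yoke.png')[:290]]))"
```

```text
nest [  0.86 612.58 159.99   4.32  85.44  71.46]
part [  0.95 443.62 108.76  60.47] [  0.76 443.45 108.26 150.05] 111.4 73.5
theta 150.5
aq,ap -29.5 4.3
grip 20.771658986481285
held 21.003557995383247
bottom at 87.95872736994198 [-9.4 -1.4 17.6]
lower (np.float64(87.95872736994198), array([0., 0.])) [613.15255473 160.05066153  90.74530077]
neck top 123.3646945787581 expected 122.95872736994198 time 26.0583

nest [  0.69 609.48   7.22   3.94  85.44  71.49]
part [  0.95 467.31   0.53  51.3 ] [8.2000e-01 4.6791e+02 1.1000e-01 5.1480e+01] 111.6 73.5
theta 51.3
aq,ap 51.3 3.9
grip 20.90127205568373
held 21.257151989641144
bottom at 89.48670047286743 [-3.5  1.2  8.6]
lower (np.float64(89.48670047286743), array([0., 0.])) [609.95312383   7.25826652  90.8111318 ]
neck top 123.32070458826938 expected 122.98670047286743 time 35.9083
```

View pics/pl2.png

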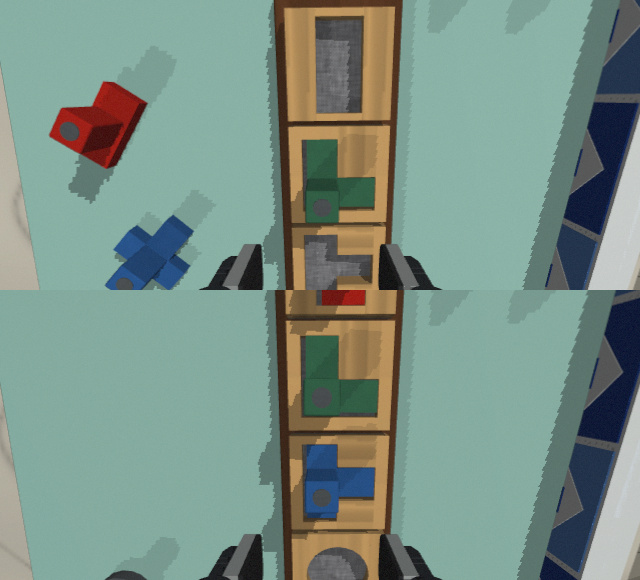

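The green and blue parts are down in their nests, with the foot just visible at the top edge in the oblong nest. The burr is next.

```bash
python3 part.py burr round "(445,-111)" 0 "(628.4,-67.3)" 0; python3 - <<'E'
from h import *
# stand and canister views, jaws perpendicular to rows (rows about along x -> jaws along y)
for nm,c,z,a in(('stand',(517,-388),300,90),('can',(481,369),300,90)):
    im,P,cp=look(c,z,a); np.savez(f'/tmp/{nm}.npz',im=im,P=P,R=cp[2],t=cp[3]); cv2.imwrite(f'pics/{nm}.png',im[:,:,::-1])
print(manip.read_state()['time'])
cv2.imwrite('pics/sc.png',np.vstack([cv2.imread('pics/stand.png')[:300],cv2.imread('pics/can.png')[:300]]))
E
```

```text
nest [  0.77 629.15 -67.59   2.79  85.45  71.49]
part [   0.96  445.65 -112.19    1.98] [ 7.9000e-01  4.4572e+02 -1.1234e+02 -3.3000e-01] 111.5 73.4
aq,ap 4.0 4.0
grip 20.761849950203963
held 20.45838637477678
bottom at 87.98870146506022 [-11.2   1.4  18.1]
lower (np.float64(87.98870146506022), array([0., 0.])) [629.5761242  -67.61125757  90.78754079]
neck top 123.42252681680651 expected 122.98870146506022 time 45.7167
50.7583
```

View pics/sc.png

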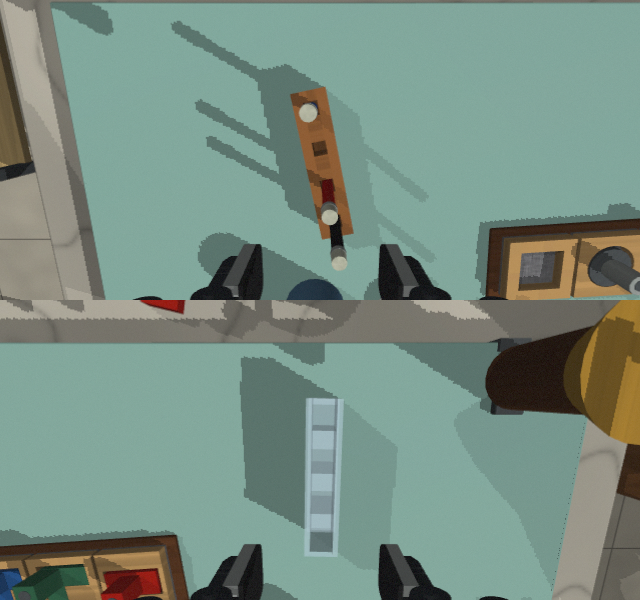

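```bash
python3 - <<'E'
from h import *
def load(n): f=np.load(f'/tmp/{n}.npz'); return f['im'],f['P'],f['R'],f['t']
K,D=campose('wrist')[:2]
im,P,R,t=load('stand'); z=P[...,2]
m=(z>93)&(z<106)&(np.hypot(P[...,0]-517,P[...,1]+388)<110)
r=cv2.minAreaRect(P[m][:,:2].astype(np.float32)); print('stand',r,np.median(z[m]))
m=((z>178)&(z<203)&(np.hypot(P[...,0]-517,P[...,1]+388)<120)).astype(np.uint8); m[330:]=0
k,l,s,c=cv2.connectedComponentsWithStats(m)
for i in range(1,k):
    if s[i,4]>20:
        q=P[l==i]; zt=np.percentile(q[:,2],85); qq=q[q[:,2]>zt-4]; print('brush top',s[i,4],c[i].round(),((qq.min(0)+qq.max(0))/2).round(1),np.ptp(qq,axis=0).round(1),round(zt,1))
im,P,R,t=load('can'); z=P[...,2]
near=np.hypot(P[...,0]-481,P[...,1]-369)<110
print(np.histogram(z[near],bins=np.arange(50,150,5)))
m=near&(z>124)&(z<136); r=cv2.minAreaRect(P[m][:,:2].astype(np.float32)); print('can top',r,m.sum())
E
```

```text
stand ((515.7257690429688, -383.7437744140625), (147.72796630859375, 33.53120803833008), 11.7267484664917) 99.55617371941912
brush top 282 [308. 112.] [ 459.4 -395.6  194.6] [11.3 11.5  3.9] 195.2
brush top 315 [329. 213.] [ 533.8 -380.   193.6] [11.9 11.2  5.1] 195.1
brush top 325 [339. 258.] [ 571.2 -372.1  193.6] [12.8 11.5  4.8] 195.0
(array([    0, 18574,  8161,   642,    77,   100,   117,    96,   118,
         115,   139,   148,   140,   151,   157,  2511,   908,     0,
           0]), array([ 50,  55,  60,  65,  70,  75,  80,  85,  90,  95, 100, 105, 110,
       115, 120, 125, 130, 135, 140, 145]))
can top ((487.6041259765625, 371.37408447265625), (32.00247573852539, 146.47438049316406), 88.67122650146484) 3460
```

Brush tops: blue (308,112), red (330,216) and black (339,263). They sit on the stand's cell grid at the expected 195 mm height, upright, and one cell is empty, so yellow is missing. Moving the brushes.

```bash
cat > brush.py <<'E'
import sys; from h import *
x,y=eval(sys.argv[1]); k=float(sys.argv[2]); a=np.radians(-1.33)
cx,cy=487.6+k*np.cos(a),371.4+k*np.sin(a)
aq,ap=-78.3,-91.33
manip.gripper_to(45)
manip.goto([x,y,230],down(aq)); manip.move_l([x,y,142],speed=180); manip.gripper_to(3)
print('grip',manip.read_state()['grip_width']); manip.move_l([x,y,270],speed=200)
print('held',manip.read_state()['grip_width'])
manip.goto([cx,cy,270],down(ap)); manip.move_l([cx,cy,216],speed=150)
print(lower(cx,cy,216,200)); 
z,o=manip.read_state()['position'][2],0
manip.move_l([cx,cy,148],speed=120)
print(fz().round(1),lower(cx,cy,148,141.5,1.5,6.)); st=manip.read_state(); print(st['position'],st['grip_width'])
manip.gripper_to(40); manip.move_l([cx,cy,275],speed=220); print('time',manip.read_state()['time'])
E
python3 brush.py "(534,-380)" 57
```

```text
grip 9.425164819480376
held 9.730843696398441
(200, array([0., 0.]))
bottom at 143.5 [-2.1 -0.8  8.5]
[ 0.3  0.3 -0.3] (143.5, array([0., 0.]))
[545.11755538 370.30635364 145.02233608] 9.837172090549895
time 63.9833
```

```bash
python3 brush.py "(571.3,-372.2)" -57; python3 brush.py "(459.6,-395.4)" 0+19; python3 - <<'E'
from h import *
im,P,cp=look((487,371),300,90); cv2.imwrite('pics/c1.png',im[:,:,::-1]); z=P[...,2]
m=((z>150)&(z<215)&(np.hypot(P[...,0]-487,P[...,1]-371)<110)).astype(np.uint8); m[240:]=m[240:]
k,l,s,c=cv2.connectedComponentsWithStats(m)
for i in range(1,k):
    if s[i,4]>60: q=P[l==i]; print(c[i].round(),s[i,4],np.nanmedian(q,0).round(1),np.percentile(q[:,2],90).round(1))
manip.goto([300,300,330],down(90)); manip.dwell(.3)
t=shot('top')[0]; s=shot('scene')[0]
cv2.imwrite('pics/fin.png',np.vstack([t[70:320],s[80:380]])[:,:,::-1])
print(manip.read_state()['time'])
E
```

```text
grip 9.656994801483075
held 9.666904474382006
(200, array([0., 0.]))
bottom at 143.5 [-2.4 -1.9  8.4]
[-0.7 -0.6  0.7] (143.5, array([0., 0.]))
[431.18468591 373.09321524 145.02304708] 9.31101957222766
time 77.2
[324. 113.] 280 [429.4 374.1 195.4] 196.4
[320. 257.] 490 [540.3 371.5 187.5] 195.9
81.4417Traceback (most recent call last):
  File "brush.py", line 2, in <module>
    x,y=eval(sys.argv[1]); k=float(sys.argv[2]); a=np.radians(-1.33)
                             ~~~~~^^^^^^^^^^^^^
ValueError: could not convert string to float: '0+19'
```

View pics/c1.png

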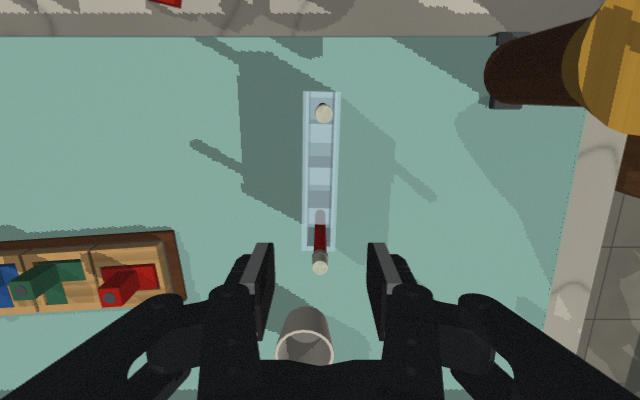

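View pics/fin.png

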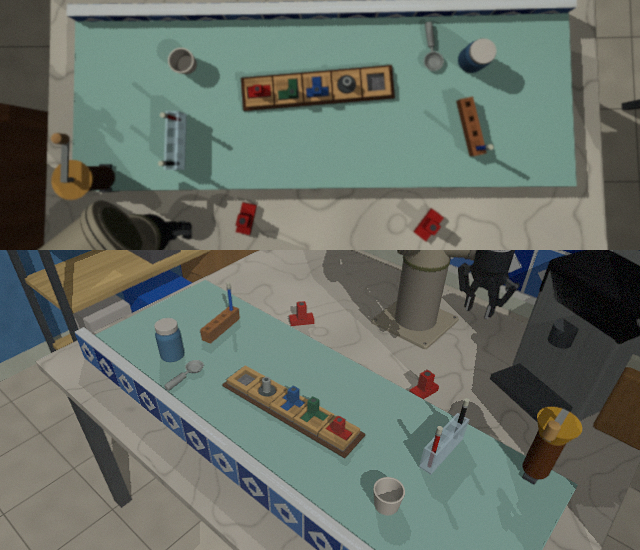

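Two brushes are in, with tops at 196 mm as expected. The blue one wasn't moved because of a typo in my argument; running it now.

```bash
python3 brush.py "(459.6,-395.4)" 19; python3 - <<'E'
from h import *
im,P,cp=look((487,371),300,90); z=P[...,2]
m=((z>150)&(z<215)&(np.hypot(P[...,0]-487,P[...,1]-371)<110)).astype(np.uint8)
k,l,s,c=cv2.connectedComponentsWithStats(m)
for i in range(1,k):
    if s[i,4]>60: q=P[l==i]; print(c[i].round(),s[i,4],np.nanmedian(q,0).round(1),np.percentile(q[:,2],90).round(1))
_,P2,_=look((618,6),270,90); z2=P2[...,2]
for n,(x,y) in dict(burr=(629,-67.6),yoke=(609.5,7.2),angle=(604.9,69.4),foot=(612.6,160)).items():
    q=z2[(np.hypot(P2[...,0]-x,P2[...,1]-y)<14)&(z2<140)]; print(n,np.percentile(q,90).round(1))
manip.goto([300,300,330],down(90)); manip.dwell(.3)
t=shot('top')[0]; s=shot('scene')[0]
cv2.imwrite('pics/fin2.png',np.vstack([cv2.resize(im[60:270],(640,210)),t[70:260],s[180:380]])[:,:,::-1])
print(manip.read_state()['time'])
E
```

```text
grip 9.628108176094878
held 10.060827381591782
(200, array([0., 0.]))
bottom at 143.5 [-0.8 -1.   6.9]
[0.4 0.2 0.5] (143.5, array([0., 0.]))
[507.02286686 371.17955134 144.85177306] 9.81500440830214
time 94.6083
[324. 113.] 277 [429.4 374.1 195.4] 196.3
[321. 213.] 429 [502.7 372.2 192.6] 196.1
[320. 257.] 484 [540.4 371.5 188. ] 196.0
burr 124.3
yoke 124.5
angle 124.4
foot 124.5
101.325
```

View pics/fin2.png

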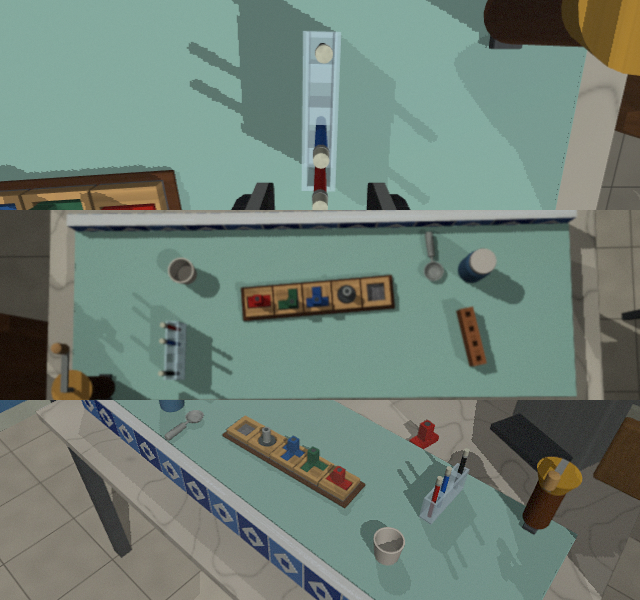

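The stand is empty, three brushes stand in the canister, and four parts sit level in their nests. The cup, jar and spoon have not moved. Handing in.

```bash
python3 -c "
from plant import manip
manip.close_job()"
```

```text
the job is handed in; nothing more can be done
```

I finished the job and handed it in at about 101 s of the 210 s.

- **Grinder parts:** the angle, foot, yoke and burr from the shelf are in their own nests, neck up. The brass block was not in the scene. I took the small red foot on the shelf and left the two larger look-alikes on the counter alone.
- **Brushes:** the red, black and blue brushes each stand handle down in their own canister cell. The yellow brush was not in the scene, and the drying stand is now empty.

**Last checks:**
- **Necks:** right after placing, each neck top measured within 0.5 mm of the height expected for a fully seated part. In the final wider view all four read 124.3–124.5 mm. That is about 1 mm above the expected 123.5 mm, but I used a high percentile of the depth readings there, and the four agree with each other.
- **Brushes:** the tops measured 196 mm, which is the height for standing on the cell floor.
- **Bystanders:** the cup, jar and spoon are where they were in the pictures.

My first attempt at the blue brush stopped on a typo before the robot moved; I reran it successfully. No other check failed.

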